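Press the lid of a food box shut all round

TASK

Snap the food box's lid shut: with the fingertips press down the rim, one section at a time, until all four sections have clicked flush. Start with the short section that has the pull tab and go round clockwise as seen from above. Do not grip or lift the box or push it along the worktop, and leave the glass, the mug and the salt shaker alone.

Things in the scene. Friction and masses are not known exactly. Their poses are not given: they have to be found in the camera images.
- food_box: Loose, filled white plastic food box with a grey press-on lid, about 0.9 kg, 190 x 140 mm over the lid (x long), 70 mm high with the lid shut. Origin: centre of its underside, z up; +x points to the end where a 44 mm wide pull tab sticks out 26 mm from the rim.
- lid_middle (a point): Centre of the lid's upper face, 69 mm above the worktop, axes as the box. The lid has a fixed middle panel, 106 x 56 mm, and round it a rim in four hinged sections, 42 mm wide, parted by mitres at the corners: two short ones at the ends (box +x, -x), two long ones along the sides (box -y, +y). At the start all four stand sprung up, outer edge 12 mm too high.
- rim_1 (a joint): Rim section 1: the short section at the end with the pull tab (box +x side). Angle in rad: 0 = sprung up; 0.30 = shut, flush and snapped on. Let go below about 0.18 it springs back up; pressed past that it snaps to 0.30 by itself and stays shut. Hinge: its inner edge, 66 mm above the worktop. Takes about 10 N at the press point.
- rim_1_press (a point): Point on the upper face of rim section 1, midway along it, 30 mm outward from its hinge line and 12 mm in from the outer edge: a good place to press. It moves with the section: about 79 mm above the worktop when sprung up, 70 mm when shut.
- rim_2 (a joint): Rim section 2: the long section next to it clockwise seen from above (box -y side). Angle in rad: 0 = sprung up; 0.30 = shut, flush and snapped on. Let go below about 0.18 it springs back up; pressed past that it snaps to 0.30 by itself and stays shut. Hinge: its inner edge, 66 mm above the worktop. Takes about 10 N at the press point.
- rim_2_press (a point): Point on the upper face of rim section 2, midway along it, 30 mm outward from its hinge line and 12 mm in from the outer edge: a good place to press. It moves with the section: about 79 mm above the worktop when sprung up, 70 mm when shut.
- rim_3 (a joint): Rim section 3: the short section opposite the tab (box -x side). Angle in rad: 0 = sprung up; 0.30 = shut, flush and snapped on. Let go below about 0.18 it springs back up; pressed past that it snaps to 0.30 by itself and stays shut. Hinge: its inner edge, 66 mm above the worktop. Takes about 10 N at the press point.
- rim_3_press (a point): Point on the upper face of rim section 3, midway along it, 30 mm outward from its hinge line and 12 mm in from the outer edge: a good place to press. It moves with the section: about 79 mm above the worktop when sprung up, 70 mm when shut.
- rim_4 (a joint): Rim section 4: the last, the other long section (box +y side). Angle in rad: 0 = sprung up; 0.30 = shut, flush and snapped on. Let go below about 0.18 it springs back up; pressed past that it snaps to 0.30 by itself and stays shut. Hinge: its inner edge, 66 mm above the worktop. Takes about 10 N at the press point.
- rim_4_press (a point): Point on the upper face of rim section 4, midway along it, 30 mm outward from its hinge line and 12 mm in from the outer edge: a good place to press. It moves with the section: about 79 mm above the worktop when sprung up, 70 mm when shut.
- glass: Ribbed greenish clear drinking glass standing upside down, 69 mm across, 104 mm high; bystander. Origin: centre of its underside.
- salt_shaker: Salt shaker, 44 mm across, 90 mm high; bystander. Origin: centre of its underside.
- mug: Cream mug standing upside down, 71 mm body, 106 mm with handle, 85 mm high; bystander. Origin: centre of its underside.

How it is judged:
By the outcome, as a careful person would: the job done as asked, in the order asked, and still so for the second after the job is handed in, with the robot touching nothing.
It also fails if it takes over 45 s, if anything falls off the work surface, if the arm or the gripper's body presses on something with over 40 N, if the wrist force passes 120 N, or if a joint passes its speed limit or range.

ROBOT

A 7-joint arm with a two-finger parallel gripper is mounted at the origin on a cart in front of the work surface, level with it; the furniture and walls round the work are solid. World frame = base frame: x ahead of the robot, y to its left, z up, the work surface at z = 0. Lengths are in m, angles in rad, forces in N, time in s.
With the tool pointing down it reaches from about 0.4 to 0.85 m from the base axis. Payload 10.4 kg.
Tool frame: the origin (TCP) lies midway between the tips of the shut fingers; the grasp point (between the pads) lies 19 mm behind it; z points along the fingers, y is the line along which they close (so a half turn about z gives the same grasp; the last joint's range is limited). The gripper opens to 87 mm and grips with 3 to 60 N. Pads are 19 mm wide; open, the fingers measure 117 mm over their backs; the gripper's body (75 mm by 190 mm) begins 51 mm behind the grasp point.
Start: joints at [1.107, 0.332, -0.065, 1.46, 0.022, 1.35, -0.088], TCP at [0.267, -0.565, 0.199] pointing down, gripper open.
Joint ranges: [-2.6, 2.6], [-0.5, 2.12], [-1.47, 1.34], [0.16, 2.42], [-1.27, 4.41], [0.06, 2.06], [-2.6, 2.6]. Speed limits (rad/s): [2.22, 2.22, 2.79, 2.79, 3.14, 3.14, 3.14].

INTERFACE

Orientations are given as a unit quaternion [x, y, z, w].
In Python, from bench import r gives the robot as it stands.
- The arm moves only by the tool apply_moves, never from a script. Its argument "steps" is a list of rows, each a list of 7 numbers: the turn, a rotation vector about the tool's x, y, z in rad, then the shift along the tool's x, y, z in mm, then the opening, from -1 (shut) to 1 (fully open). In form: [[ax, ay, az, x, y, z, claw], ...]. A call has 1 to 20 rows; each row is the pose to reach, as a shift and turn from the pose commanded when the call began, along the tool's axes at that moment; what a row does not reach only later rows make up. A row lasts 1/12 s, in which the tool goes at most 41.7 mm and 7.16 degrees, less where a joint would pass 70% of its speed; a pose out of reach is approached as far as the arm can. A call with a gripper value outside its range is refused whole. The fingers move at their own pace and stop on an object; "force" is the grip in N (left out, the last holds). Time passes only in rows, so rows that repeat a pose let the fingers close. It gives the time, the measured TCP pose, the force, the opening and the grip force at its end, in the units of the state.
- r.read_state(): the state, without advancing time (a new reading comes with each control period).
- r.camera(name): name is "scene" or "top" or "wrist"; returns a dict with "pixels" (420x560x3 uint8, red, green, blue), "z_map" (420x560 float32, m along the optical axis (not along the pixel's ray), 0 where there is no reading), "fovy" (degrees; the focal length in pixels is half the picture's height over the tangent of half this angle, whatever the lens; pixels are square), "cx", "cy" (the principal point, pixels), "position" and "orientation" of the camera in the world. Camera axes: x right, y down, z forward; pixel columns grow to the right and rows downward; lengths in m; the calibration is good to about 2 mm. A picture is of the moment at which its call begins.
- r.close_job(): hands the job in; it is judged then, once.
The state is a dict: "time": time; "joint_positions": joint angles; "joint_vel": joint speeds; "joint_torque": joint torques, N m; "ee_pos": TCP position; "eef_rot": TCP orientation; "ft_force": force on the tool from outside, world axes, zero at the start; "torque": the same for the moment, N m; "width": finger opening in m; "grip_force": force on a finger pad.
Only numpy, scipy, OpenCV 4.12 (cv2) and the standard library are available. Lean on these libraries where they do the work, as an engineer would, in place of code of your own. Each camera call takes 0.05 s, during which the arm holds its last target. There are 200 camera calls.

## Working session

There is one attempt and no reset: what is moved stays moved. The work goes in short steps, Python scripts to look and compute and a tool call to move; the robot and the scene stay as the last step left them, time stands still between calls to the robot, and variables do not carry over. Pictures are saved under pics/ and viewed, at most 10 in all, crops included, and the job is handed in when it is done.

Besides the shell and the picture viewer there is one more tool, called after ">>>" in YAML: its name, and indented under it one key for each argument. apply_moves: Moves the arm, as the interface text tells. Its arguments: {"type":"object","properties":{"steps":{"type":"array","items":{"type":"array","items":{"type":"number"}}},"force":{"type":"number"}},"required":["steps"]}

```bash
mkdir -p pics; cat > h.py <<'E'
import numpy as np, cv2
from scipy.spatial.transform import Rotation as R
from bench import r
def cloud(c):
    h,w=c["z_map"].shape; f=h/2/np.tan(np.radians(c["fovy"])/2)
    v,u=np.mgrid[:h,:w]; z=c["z_map"]
    p=np.stack([(u-c["cx"])/f*z,(v-c["cy"])/f*z,z],-1)
    return p@R.from_quat(c["orientation"]).as_matrix().T+np.array(c["position"])
E
python3 - <<'E'
from h import *
for n in("top","scene"):
    c=r.camera(n); cv2.imwrite(f"pics/{n}1.png",c["pixels"][...,::-1]); np.save(f"{n}.npy",cloud(c)); print(n,c["position"],c["orientation"],c["fovy"])
s=r.read_state(); print(s["time"],s["ee_pos"],s["eef_rot"],s["width"],s["ft_force"])
E
```

```text
top [0.47731715 0.02308709 1.24011094] [-0.70130282  0.71174148 -0.0303705   0.02600098] 52.54807159589463
scene [0.104972   0.66812026 0.76630047] [-0.26619947  0.86640486 -0.40549993  0.11853381] 55.24670755136167
0.1 [ 0.26649248 -0.56495257  0.1978286 ] [ 9.75808020e-01  2.18628289e-01 -1.75699641e-04 -5.89796368e-04] 0.08727691227543649 [-0.4188889   0.01330291  0.2397253 ]
```

View pics/top1.png

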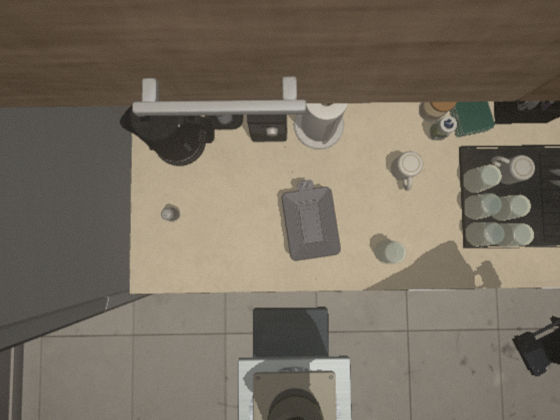

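View pics/scene1.png

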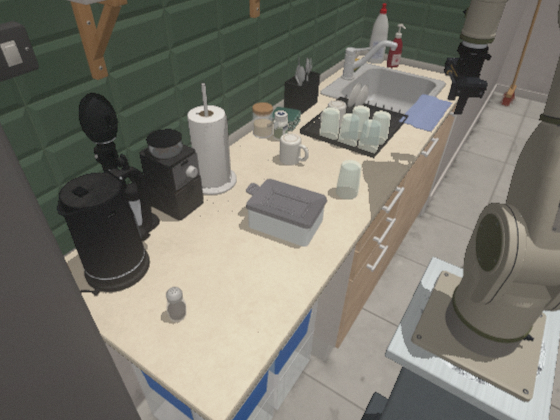

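The top view shows the box at about (311,223) with its tab at (305,186), pointing towards the wall. The glass is at (393,252), the mug at (410,165) and the shaker at (168,213). A towel roll stands behind at (320,125).

```bash
python3 - <<'E'
from h import *
P=np.load("top.npy"); im=cv2.imread("pics/top1.png")
sub=np.zeros(P.shape[:2],bool); sub[170:270,270:350]=1
m=sub&(P[...,2]>.06)&(P[...,2]<.1)
m2=m.copy()
q=P[m]; 
er=cv2.morphologyEx(m.astype(np.uint8),cv2.MORPH_OPEN,np.ones((15,15))).astype(bool)
q=P[er]; rc=cv2.minAreaRect((q[:,:2]*1000).astype(np.float32)); print("rect",rc, len(q))
tab=P[m&~er]; print("tab",np.median(tab,0),len(tab))
rc=cv2.minAreaRect((P[m][:,:2]*1000).astype(np.float32)); print("with tab",rc)
for n,(u,v) in dict(mug=(410,163),glass=(393,252),roll=(326,103),roll2=(320,130),plate=(320,143),rail=(220,107),cab=(300,60),cofee=(268,125),edge=(310,288)).items(): print(n,P[v,u].round(3))
print([ (v,P[v,311].round(3)) for v in range(178,270,6)])
cv2.imwrite("pics/crop.png",cv2.resize(im[160:275,250:430],None,fx=4.4,fy=4.4,interpolation=cv2.INTER_CUBIC))
E
```

```text
rect ((537.2899780273438, -50.127769470214844), (206.0289306640625, 140.2931365966797), 7.294857978820801) 3182
tab [ 0.57118419 -0.09761893  0.07996191] 458
with tab ((540.9638061523438, -50.094520568847656), (213.51138305664062, 141.0673370361328), 7.568387508392334)
mug [ 0.691 -0.326  0.088]
glass [ 0.449 -0.267  0.105]
roll [ 0.621 -0.023  0.809]
roll2 [ 0.773 -0.077  0.137]
plate [ 0.768 -0.087  0.012]
rail [0.595 0.076 0.881]
cab [0.622 0.008 0.914]
cofee [0.777 0.059 0.177]
edge [ 0.347 -0.05  -0.001]
[(178, array([ 0.667, -0.059,  0.001])), (184, array([ 0.637, -0.053,  0.087])), (190, array([ 0.621, -0.053,  0.082])), (196, array([ 0.605, -0.053,  0.08 ])), (202, array([ 0.589, -0.054,  0.068])), (208, array([ 0.573, -0.053,  0.067])), (214, array([ 0.556, -0.053,  0.064])), (220, array([ 0.539, -0.053,  0.069])), (226, array([ 0.523, -0.052,  0.068])), (232, array([ 0.506, -0.052,  0.067])), (238, array([ 0.49 , -0.052,  0.069])), (244, array([ 0.474, -0.051,  0.071])), (250, array([ 0.457, -0.05 ,  0.078])), (256, array([ 0.441, -0.05 ,  0.079])), (262, array([ 0.421, -0.055, -0.002])), (268, array([ 0.404, -0.054,  0.004]))]
```

View pics/crop.png

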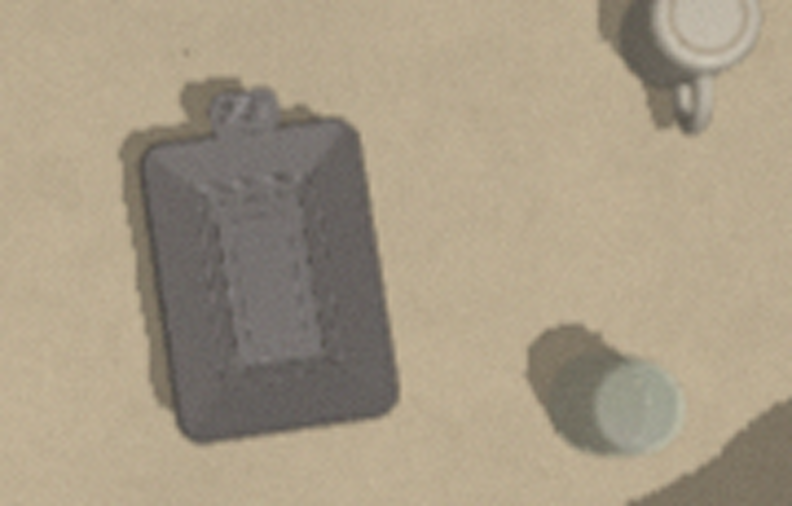

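The crop shows lid corners at about (145,145), (350,120), (400,405) and (185,440). That puts the lid centre near (0.530, -0.053), with a yaw of about 8°. First I'll move over rim 1, high and with the fingers shut.

>>> apply_moves:
  steps:
    - [0, 0, 0.03, 15, -9, 0, -1]
    - [0, 0, 0.06, 45, -27, 0, -1]
    - [0, 0, 0.1, 75, -46, 0, -1]
    - [0, 0, 0.13, 107, -65, 0, -1]
    - [0, 0, 0.16, 140, -85, 0, -1]
    - [0, 0, 0.2, 173, -105, 0, -1]
    - [0, 0, 0.23, 206, -125, 0, -1]
    - [0, 0, 0.26, 239, -145, 0, -1]
    - [0, 0, 0.3, 272, -165, 0, -1]
    - [0, 0, 0.3, 305, -185, 0, -1]
    - [0, 0, 0.3, 338, -205, 0, -1]
    - [0, 0, 0.3, 371, -225, 0, -1]
    - [0, 0, 0.3, 404, -245, 0, -1]
    - [0, 0, 0.3, 437, -265, 0, -1]
    - [0, 0, 0.3, 470, -285, 0, -1]
    - [0, 0, 0.3, 500, -304, 0, -1]
    - [0, 0, 0.3, 522, -318, 0, -1]
    - [0, 0, 0.3, 536, -326, 0, -1]
    - [0, 0, 0.3, 536, -326, 0, -1]
    - [0, 0, 0.3, 536, -326, 0, -1]

```text
time: 1.77
ee_pos: [0.6122, -0.0409, 0.1979]
eef_rot: [0.997, 0.071, -0.001, -0.0]
ft_force: [-0.6, -0.3, -0.6]
width: 0.0001
grip_force: 0.0
```

```bash
python3 - <<'E'
from h import *
c=r.camera("wrist"); P=cloud(c); np.save("wrist.npy",P)
cv2.imwrite("pics/w1.png",c["pixels"][...,::-1])
s=r.read_state(); print(s["time"],s["ee_pos"],s["eef_rot"],s["width"],s["ft_force"],c["position"])
t=r.camera("top"); Q=cloud(t); cv2.imwrite("pics/t2.png",t["pixels"][...,::-1])
for X in(P,):
    m=(X[...,2]>.055)&(X[...,2]<.1)&(abs(X[...,0]-.53)<.15)&(abs(X[...,1]+.05)<.13)
    print(m.sum(), X[m].min(0),X[m].max(0)); print(cv2.minAreaRect((X[m][:,:2]*1000).astype(np.float32)))
E
```

```text
1.8167 [ 0.61197907 -0.04237625  0.19806189] [ 9.97528491e-01  7.02612053e-02 -4.87528951e-04  1.86934651e-04] 0.00026971885268489904 [-0.11327101 -0.95841218 -0.64363164] [ 0.68138369 -0.03128851  0.38400419]
11015 [ 0.47168067 -0.1147489   0.06103602] [0.65049264 0.02897922 0.09157212]
((574.2726440429688, -33.285125732421875), (139.4498291015625, 161.7899169921875), 64.70649719238281)
```

View pics/w1.png

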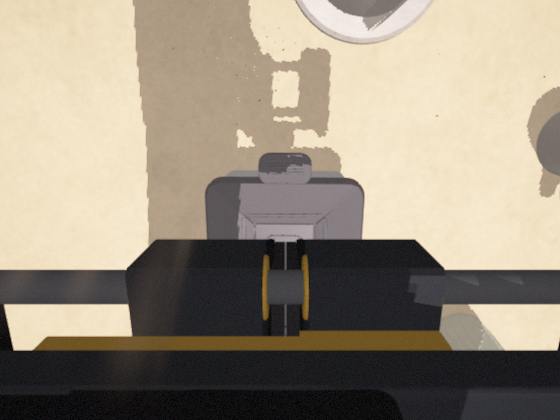

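The wrist view shows the rim's tab end: left edge u≈207, right edge u≈363, outer edge v≈178, tab at (285,165). The tool is aligned with the box. I'll work out the world positions of those edges.

```bash
python3 - <<'E'
from h import *
P=np.load("wrist.npy")
for u,v in[(211,205),(359,205),(230,182),(250,182),(320,182),(340,182),(262,165),(308,165),(285,225),(285,195)]: print(u,v,P[v,u].round(4))
E
```

```text
211 205 [0.5952 0.021  0.0815]
359 205 [ 0.6133 -0.1047  0.0816]
230 182 [0.6174 0.0069 0.0813]
250 182 [ 0.6199 -0.0098  0.0817]
320 182 [ 0.6278 -0.0686  0.0788]
340 182 [ 0.6301 -0.0856  0.078 ]
262 165 [ 0.6364 -0.0183  0.087 ]
308 165 [ 0.642  -0.0554  0.0884]
285 225 [ 0.5822 -0.045   0.068 ]
285 195 [ 0.6122 -0.0408  0.0782]
```

>>> apply_moves:
  steps:
    - [0, 0, 0, 0, 0, 15, -1]
    - [0, 0, 0, 0, 0, 40, -1]
    - [0, 0, 0, 0, 0, 65, -1]
    - [0, 0, 0, 0, 0, 85, -1]
    - [0, 0, 0, 0, 0, 100, -1]
    - [0, 0, 0, 0, 0, 108, -1]
    - [0, 0, 0, 0, 0, 113, -1]
    - [0, 0, 0, 0, 0, 116, -1]
    - [0, 0, 0, 0, 0, 118, -1]
    - [0, 0, 0, 0, 0, 120, -1]
    - [0, 0, 0, 0, 0, 122, -1]
    - [0, 0, 0, 0, 0, 124, -1]
    - [0, 0, 0, 0, 0, 125, -1]
    - [0, 0, 0, 0, 0, 126, -1]
    - [0, 0, 0, 0, 0, 127, -1]
    - [0, 0, 0, 0, 0, 127, -1]

```text
time: 3.2
ee_pos: [0.6123, -0.0417, 0.0714]
eef_rot: [0.998, 0.07, -0.0, 0.0]
ft_force: [-0.2, 0.7, 0.3]
width: 0.0006
grip_force: 0.0
```

>>> apply_moves:
  steps:
    - [0, 0, 0, 0, 0, 1, -1]
    - [0, 0, 0, 0, 0, 2, -1]
    - [0, 0, 0, 0, 0, 2, -1]

```text
time: 3.45
ee_pos: [0.6123, -0.0417, 0.0693]
eef_rot: [0.998, 0.07, -0.0, 0.0]
ft_force: [-1.0, -0.4, -0.1]
width: 0.0008
grip_force: 0.0
```

>>> apply_moves:
  steps:
    - [0, 0, 0, 0, 0, -10, -1]
    - [0, 0, 0, 0, 0, -30, -1]
    - [0, 0, 0, 0, 0, -50, -1]
    - [0, 0, 0, 0, 0, -60, -1]
    - [0, 0, 0, 0, 0, -60, -1]

```text
time: 3.87
ee_pos: [0.614, -0.0417, 0.1328]
eef_rot: [0.998, 0.07, 0.002, 0.0]
ft_force: [-0.5, 0.1, -0.9]
width: 0.0007
grip_force: 0.0
```

```bash
python3 - <<'E'
from h import *
c=r.camera("wrist"); P=cloud(c)
cv2.imwrite("pics/w2.png",c["pixels"][...,::-1])
s=r.read_state(); print(s["time"],s["ee_pos"],s["eef_rot"],s["ft_force"])
m=(P[...,2]>.05)&(P[...,2]<.1)&(np.hypot(P[...,0]-.625,P[...,1]+.04)<.06)
print(m.sum()); a=R.from_euler("z",-8,degrees=True).apply(P[m]-[.53,-.053,0])
for x in range(70,125,5):
    k=abs(a[:,0]*1000-x)<2.5; print(x,k.sum(), (np.median(a[k],0)*1000).round(1) if k.any() else "")
E
```

```text
3.9167 [ 0.61313239 -0.04174095  0.13083497] [9.97523296e-01 7.03255014e-02 1.23487896e-03 2.69755906e-04] [-0.63511088 -0.37547794 -0.36298623]
9225
70 947 [70.1 -0.5 75.3]
75 1006 [75.  -0.1 76.7]
80 1057 [80.  -0.5 78.2]
85 1118 [85.  -1.1 79.7]
90 1146 [90.1  0.2 81.3]
95 1572 [95.2 -0.4 80.8]
100 489 [99.7  3.6 83.8]
105 468 [104.9   0.9  85.7]
110 472 [109.9   0.9  87.2]
115 504 [114.8   0.9  88.8]
120 272 [119.2   0.9  88.7]
```

View pics/w2.png

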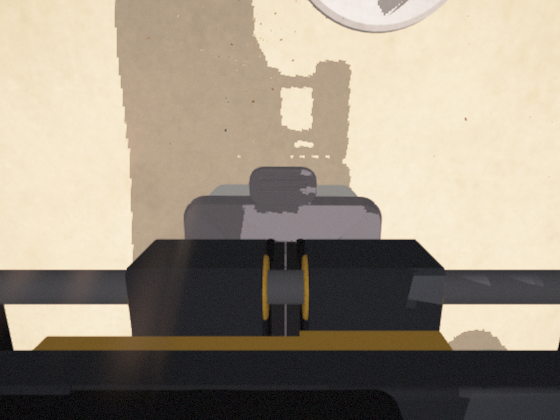

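```bash
python3 - <<'E'
from h import *
c=r.camera("scene"); P=cloud(c); np.save("scene.npy",P)
im=c["pixels"][...,::-1]; cv2.imwrite("pics/s2.png",cv2.resize(im[120:270,200:400],None,fx=4,fy=4,interpolation=cv2.INTER_CUBIC))
E
```

```text
(no output)
```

View pics/s2.png

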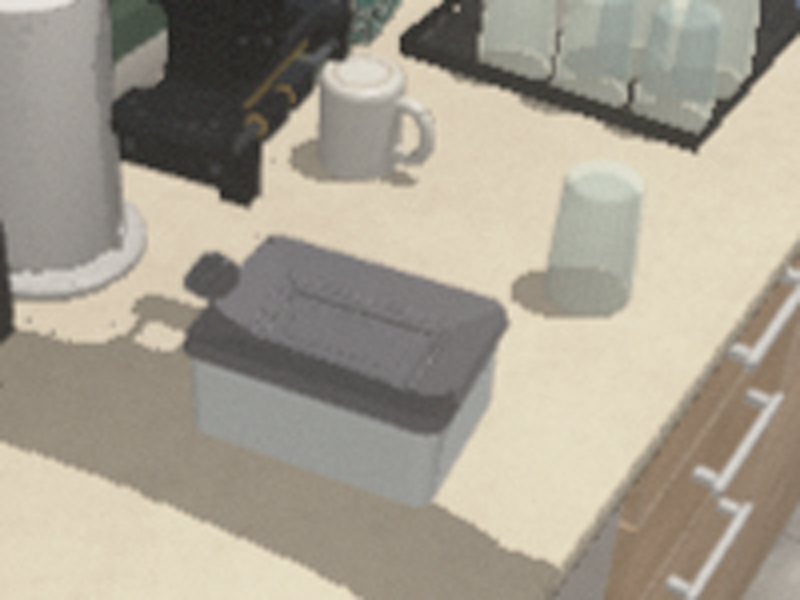

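The scene crop shows rim 1 still up and the shut fingertip at about (240,200), above the tab end. I'll measure the fingertip to check for a height offset.

```bash
python3 - <<'E'
from h import *
P=np.load("scene.npy")
for v in range(163,173):print(v,[P[v,u].round(3).tolist() for u in(257,260,263)])
print(r.read_state()["ee_pos"], r.read_state()["joint_positions"])
E
```

```text
163 [[0.563, 0.039, 0.238], [0.605, -0.032, 0.182], [0.602, -0.041, 0.178]]
164 [[0.564, 0.039, 0.235], [0.605, -0.032, 0.179], [0.603, -0.041, 0.175]]
165 [[0.563, 0.039, 0.232], [0.606, -0.032, 0.175], [0.604, -0.044, 0.17]]
166 [[0.564, 0.038, 0.229], [0.607, -0.034, 0.171], [0.604, -0.043, 0.167]]
167 [[0.564, 0.039, 0.226], [0.608, -0.035, 0.167], [0.604, -0.043, 0.164]]
168 [[0.615, -0.032, 0.162], [0.607, -0.034, 0.164], [0.601, -0.039, 0.164]]
169 [[0.615, -0.032, 0.16], [0.606, -0.032, 0.163], [0.603, -0.042, 0.158]]
170 [[0.616, -0.033, 0.155], [0.606, -0.032, 0.16], [0.603, -0.041, 0.156]]
171 [[0.743, -0.207, -0.0], [0.607, -0.034, 0.155], [0.729, -0.222, -0.004]]
172 [[0.738, -0.201, 0.001], [0.732, -0.208, -0.0], [0.725, -0.216, -0.003]]
[ 0.61234253 -0.04180734  0.12942807] [ 0.33428869  0.38681994 -0.43147583  1.5635895   0.16860758  1.22786505
 -1.55594125]
```

Measured tip height is about 0.153 where the reported TCP is 0.129, so the real tips are about 23 mm higher than reported. I'll go lower, in steps, watching the force.

>>> apply_moves:
  steps:
    - [0, 0, 0, 0, 0, 20, -1]
    - [0, 0, 0, 0, 0, 45, -1]
    - [0, 0, 0, 0, 0, 60, -1]
    - [0, 0, 0, 0, 0, 66, -1]
    - [0, 0, 0, 0, 0, 69, -1]
    - [0, 0, 0, 0, 0, 71, -1]
    - [0, 0, 0, 0, 0, 73, -1]
    - [0, 0, 0, 0, 0, 74, -1]
    - [0, 0, 0, 0, 0, 74, -1]

```text
time: 4.72
ee_pos: [0.6127, -0.0416, 0.0567]
eef_rot: [0.998, 0.07, 0.0, 0.0]
ft_force: [-4.2, 0.9, 4.2]
width: 0.0007
grip_force: 2.9
```

>>> apply_moves:
  steps:
    - [0, 0, 0, 0, 0, 1, -1]
    - [0, 0, 0, 0, 0, 2, -1]
    - [0, 0, 0, 0, 0, 3, -1]
    - [0, 0, 0, 0, 0, 4, -1]
    - [0, 0, 0, 0, 0, 4, -1]

```text
time: 5.13
ee_pos: [0.6127, -0.0418, 0.0517]
eef_rot: [0.998, 0.07, 0.0, 0.0]
ft_force: [-0.4, 0.4, -0.4]
width: 0.0003
grip_force: 0.4
```

>>> apply_moves:
  steps:
    - [0, 0, 0, 0, 0, -10, -1]
    - [0, 0, 0, 0, 0, -30, -1]
    - [0, 0, 0, 0, 0, -50, -1]
    - [0, 0, 0, -15, 10, -55, -1]
    - [0, 0, 0, -40, 26, -55, -1]
    - [0, 0, 0, -65, 42, -55, -1]
    - [0, 0, 0, -83, 55, -55, -1]
    - [0, 0, 0, -83, 55, -55, -1]
    - [0, 0, 0, -83, 55, -55, -1]

```text
time: 5.88
ee_pos: [0.5374, -0.1091, 0.1072]
eef_rot: [0.998, 0.069, 0.0, 0.0]
ft_force: [1.3, 1.4, -0.2]
width: 0.0005
grip_force: 0.0
```

```bash
cat >> h.py <<'E'
def rims(cams=("wrist","scene","top")):
    s=r.read_state(); print(s["time"],s["ee_pos"].round(4) if hasattr(s["ee_pos"],"round") else s["ee_pos"],s["ft_force"])
    for n in cams:
        P=cloud(r.camera(n)).reshape(-1,3); a=R.from_euler("z",-8,degrees=True).apply(P-[.53,-.053,0])*1000
        for k,(x,y) in enumerate([(85,28),(30,-60),(-85,0),(30,60),(85,-28),(-35,-60),(-85,30),(-35,60)]):
            m=(abs(a[:,0]-x)<5)&(abs(a[:,1]-y)<5)&(a[:,2]>50)&(a[:,2]<100)
            if m.sum()>2: print(n,"rim",k%4+1,m.sum(),np.median(a[m,2]).round(1))
        m=(a[:,2]>60)&(a[:,2]<90)&(abs(a[:,0])<130)&(abs(a[:,1])<85)
        if n=="top": print("extent",np.percentile(a[m][:,:2],[1,99],axis=0).round(0))
E
python3 -c "
from h import *
rims()"
```

```text
5.8833 [ 0.5374 -0.1091  0.1072] [ 1.30104766  1.38018444 -0.18871984]
wrist rim 1 336 79.8
wrist rim 2 282 80.9
wrist rim 4 321 80.1
wrist rim 1 342 79.9
scene rim 1 9 79.2
scene rim 2 10 80.9
scene rim 3 11 79.7
scene rim 4 7 77.8
scene rim 1 8 78.9
scene rim 2 10 79.6
scene rim 3 14 79.2
scene rim 4 10 77.9
top rim 1 14 81.6
top rim 3 14 80.8
top rim 4 12 79.3
top rim 1 15 80.7
top rim 3 14 80.7
top rim 4 14 80.6
extent [[-94. -51.]
 [110.  71.]]
```

Rim 1 is still up, at about 80 mm, so the 4 N reading came from braking. I'll go back and press deeper in small steps.

>>> apply_moves:
  steps:
    - [0, 0, 0, 20, -13, 0, -1]
    - [0, 0, 0, 45, -30, 0, -1]
    - [0, 0, 0, 70, -46, 0, -1]
    - [0, 0, 0, 83, -55, 10, -1]
    - [0, 0, 0, 83, -55, 30, -1]
    - [0, 0, 0, 83, -55, 45, -1]
    - [0, 0, 0, 83, -55, 53, -1]
    - [0, 0, 0, 83, -55, 56, -1]
    - [0, 0, 0, 83, -55, 58, -1]
    - [0, 0, 0, 83, -55, 58, -1]
    - [0, 0, 0, 83, -55, 58, -1]

```text
time: 6.95
ee_pos: [0.6126, -0.0419, 0.0492]
eef_rot: [0.998, 0.07, 0.0, 0.0]
ft_force: [1.0, -0.1, -0.1]
width: 0.0002
grip_force: 0.0
```

>>> apply_moves:
  steps:
    - [0, 0, 0, 0, 0, 1, -1]
    - [0, 0, 0, 0, 0, 2, -1]
    - [0, 0, 0, 0, 0, 2, -1]

```text
time: 7.2
ee_pos: [0.6124, -0.0419, 0.0467]
eef_rot: [0.998, 0.07, 0.0, 0.0]
ft_force: [-0.4, -0.4, 0.5]
width: 0.0007
grip_force: 0.0
```

```bash
python3 -c "
from h import *
rims(('wrist','scene'))
c=r.camera('scene');cv2.imwrite('pics/s3.png',cv2.resize(c['pixels'][140:270,200:370,::-1],None,fx=4.5,fy=4.5,interpolation=cv2.INTER_CUBIC))
"
```

```text
7.2 [ 0.6124 -0.0419  0.0467] [-0.36271556 -0.37774959  0.49852611]
scene rim 1 11 69.2
scene rim 2 8 79.6
scene rim 3 9 78.8
scene rim 4 7 78.5
scene rim 2 11 78.4
scene rim 3 13 79.2
scene rim 4 8 78.3
```

View pics/s3.png

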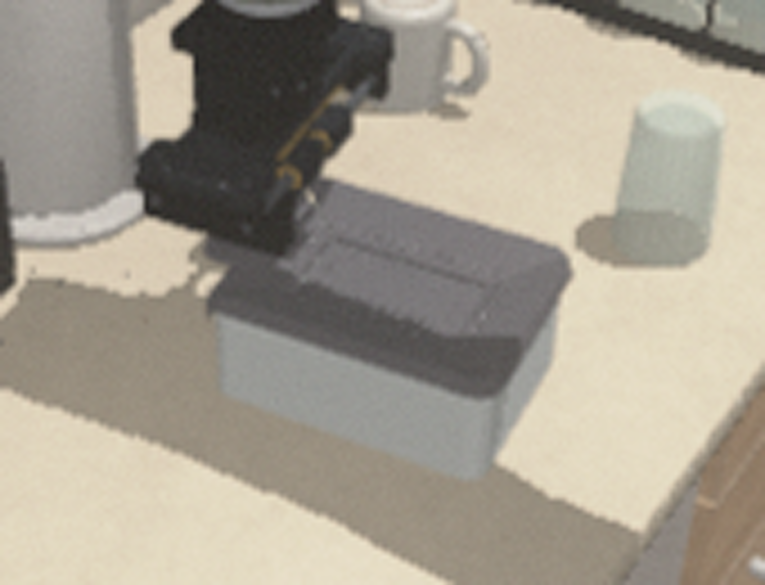

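Rim 1 now reads 69 mm, shut, and the force has gone. I'll lift off, move to rim 2 and confirm.

>>> apply_moves:
  steps:
    - [0, 0, 0, 0, 0, -10, -1]
    - [0, 0, 0, 0, 0, -30, -1]
    - [0, 0, 0, 0, 0, -50, -1]
    - [0, 0, 0, -15, 10, -60, -1]
    - [0, 0, 0, -40, 26, -60, -1]
    - [0, 0, 0, -65, 42, -60, -1]
    - [0, 0, 0, -83, 55, -60, -1]
    - [0, 0, 0, -83, 55, -60, -1]

```text
time: 8.02
ee_pos: [0.5353, -0.1123, 0.1074]
eef_rot: [0.998, 0.068, -0.0, 0.001]
ft_force: [-0.5, 0.2, 0.5]
width: 0.0003
grip_force: 0.0
```

```bash
python3 -c "
from h import *
rims(('wrist','scene','top'))
"
```

```text
8.0167 [ 0.5353 -0.1123  0.1074] [-0.46838868  0.17277521  0.47868002]
wrist rim 1 308 70.0
wrist rim 2 280 80.8
wrist rim 4 331 80.0
wrist rim 1 319 70.0
wrist rim 4 7 78.8
scene rim 1 10 68.7
scene rim 2 8 79.2
scene rim 3 11 80.1
scene rim 4 8 76.3
scene rim 1 7 68.7
scene rim 2 10 79.2
scene rim 3 9 79.5
scene rim 4 8 78.2
top rim 1 15 70.1
top rim 3 14 81.6
top rim 4 12 80.2
top rim 1 15 71.4
top rim 3 14 80.7
top rim 4 14 81.4
extent [[-93. -53.]
 [116.  71.]]
```

Rim 1 is shut. Now rim 2.

>>> apply_moves:
  steps:
    - [0, 0, 0, 0, 0, 10, -1]
    - [0, 0, 0, 0, 0, 30, -1]
    - [0, 0, 0, 0, 0, 44, -1]
    - [0, 0, 0, 0, 0, 49, -1]
    - [0, 0, 0, 0, 0, 52, -1]
    - [0, 0, 0, 0, 0, 54, -1]
    - [0, 0, 0, 0, 0, 56, -1]
    - [0, 0, 0, 0, 0, 58, -1]
    - [0, 0, 0, 0, 0, 60, -1]
    - [0, 0, 0, 0, 0, 60, -1]

```text
time: 9.0
ee_pos: [0.5382, -0.1074, 0.0465]
eef_rot: [0.998, 0.071, 0.0, -0.0]
ft_force: [-1.1, -0.0, -0.3]
width: 0.0004
grip_force: 0.0
```

```bash
python3 -c "
from h import *
rims(('wrist','scene',))
"
```

```text
9.0 [ 0.5382 -0.1074  0.0465] [-1.09380917 -0.03009491 -0.32613725]
wrist rim 1 595 70.1
wrist rim 2 448 70.0
wrist rim 4 631 80.0
wrist rim 1 594 70.0
wrist rim 2 36 70.3
wrist rim 4 296 80.2
scene rim 1 8 68.3
scene rim 3 11 79.8
scene rim 4 6 77.3
scene rim 1 5 68.8
scene rim 2 7 68.0
scene rim 3 11 79.3
scene rim 4 7 77.9
```

Rim 2 has snapped. Next, rim 3.

>>> apply_moves:
  steps:
    - [0, 0, 0, 0, 0, -10, -1]
    - [0, 0, 0, 0, 0, -30, -1]
    - [0, 0, 0, 0, 0, -50, -1]
    - [0, 0, 0, -15, -10, -60, -1]
    - [0, 0, 0, -40, -26, -60, -1]
    - [0, 0, 0, -65, -42, -60, -1]
    - [0, 0, 0, -83, -54, -60, -1]
    - [0, 0, 0, -83, -54, -50, -1]
    - [0, 0, 0, -83, -54, -30, -1]
    - [0, 0, 0, -83, -54, -16, -1]
    - [0, 0, 0, -83, -54, -11, -1]
    - [0, 0, 0, -83, -54, -8, -1]
    - [0, 0, 0, -83, -54, -6, -1]
    - [0, 0, 0, -83, -54, -4, -1]
    - [0, 0, 0, -83, -54, -2, -1]
    - [0, 0, 0, -83, -54, 0, -1]
    - [0, 0, 0, -83, -54, 0, -1]

```text
time: 10.52
ee_pos: [0.4484, -0.066, 0.0465]
eef_rot: [0.998, 0.07, 0.0, -0.0]
ft_force: [1.0, -0.2, 0.5]
width: 0.0001
grip_force: 0.0
```

```bash
python3 -c "
from h import *
rims(('wrist','scene','top'))
"
```

```text
10.5167 [ 0.4484 -0.066   0.0465] [ 0.9706645  -0.23441343  0.54679204]
wrist rim 2 391 69.9
wrist rim 3 10 80.2
wrist rim 4 247 79.7
wrist rim 2 490 69.9
wrist rim 4 630 79.8
scene rim 1 8 68.2
scene rim 2 4 67.7
scene rim 4 9 78.0
scene rim 1 8 68.9
scene rim 3 11 68.7
scene rim 4 7 78.7
top rim 1 15 71.2
top rim 2 11 69.9
top rim 4 12 80.0
top rim 1 16 69.8
top rim 2 13 70.3
top rim 4 14 81.1
extent [[-46. -67.]
 [115.  70.]]
```

>>> apply_moves:
  steps:
    - [0, 0, 0, 0, 0, -10, -1]
    - [0, 0, 0, 0, 0, -30, -1]
    - [0, 0, 0, 0, 0, -50, -1]
    - [0, 0, 0, 15, -10, -60, -1]
    - [0, 0, 0, 40, -26, -60, -1]
    - [0, 0, 0, 65, -42, -60, -1]
    - [0, 0, 0, 83, -54, -60, -1]
    - [0, 0, 0, 83, -54, -60, -1]

```text
time: 11.33
ee_pos: [0.5253, 0.003, 0.1077]
eef_rot: [0.997, 0.072, 0.001, -0.001]
ft_force: [-0.8, -0.5, 0.6]
width: 0.0004
grip_force: 0.0
```

```bash
python3 -c "
from h import *
rims(('scene','top'))
"
```

```text
11.3333 [0.5253 0.003  0.1077] [-0.77802736 -0.49188233  0.59138375]
scene rim 1 8 68.2
scene rim 2 7 68.4
scene rim 3 10 68.8
scene rim 4 6 78.1
scene rim 2 8 68.4
scene rim 3 10 68.4
scene rim 4 10 77.3
top rim 2 3 70.6
top rim 2 7 70.1
extent [[-92. -68.]
 [120.  39.]]
```

Rim 3 is shut. Now press rim 4, then retreat.

>>> apply_moves:
  steps:
    - [0, 0, 0, 0, 0, 10, -1]
    - [0, 0, 0, 0, 0, 30, -1]
    - [0, 0, 0, 0, 0, 44, -1]
    - [0, 0, 0, 0, 0, 49, -1]
    - [0, 0, 0, 0, 0, 52, -1]
    - [0, 0, 0, 0, 0, 54, -1]
    - [0, 0, 0, 0, 0, 56, -1]
    - [0, 0, 0, 0, 0, 58, -1]
    - [0, 0, 0, 0, 0, 60, -1]
    - [0, 0, 0, 0, 0, 60, -1]
    - [0, 0, 0, 0, 0, 50, -1]
    - [0, 0, 0, 0, 0, 30, -1]
    - [0, 0, 0, 0, 0, 0, -1]
    - [0, 0, 0, 0, 0, -30, -1]
    - [0, 0, 0, 0, 0, -60, -1]
    - [0, 0, 0, 0, 0, -80, -1]
    - [0, 0, 0, 0, 0, -80, -1]

```text
time: 12.85
ee_pos: [0.525, -0.0006, 0.1921]
eef_rot: [0.998, 0.07, 0.004, 0.001]
ft_force: [1.4, 0.0, 0.3]
width: 0.0007
grip_force: 0.0
```

```bash
python3 -c "
from h import *
rims(('wrist','scene','top'))
c=r.camera('scene');cv2.imwrite('pics/s4.png',c['pixels'][...,::-1])
"
```

```text
12.85 [ 0.525  -0.0006  0.1921] [1.38258347 0.01118285 0.26484559]
wrist rim 1 157 70.0
wrist rim 2 133 69.9
wrist rim 4 143 70.0
wrist rim 1 157 70.0
wrist rim 2 92 70.0
wrist rim 4 113 70.1
scene rim 1 8 69.0
scene rim 2 6 69.5
scene rim 3 10 68.4
scene rim 4 9 69.0
scene rim 1 8 68.4
scene rim 2 7 69.2
scene rim 3 9 68.3
scene rim 4 9 69.1
extent [[-86. -68.]
 [121.  22.]]
```

View pics/s4.png

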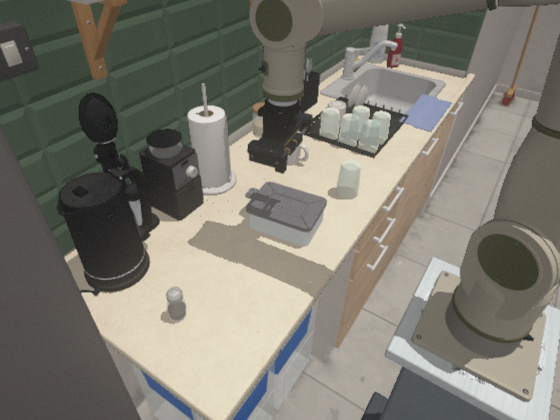

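The box at (287,213) is flat all round, the bystanders haven't moved, and the gripper is clear of everything.

```bash
python3 -c "
from bench import r
print(r.close_job())"
```

```text
the job is handed in; nothing more can be done
None
```

All four lid sections are snapped shut in the order asked (tab end first, then clockwise), the box and bystanders look undisturbed, and the job is handed in at about 13 s; the first two presses on section 1 were too shallow and the third one closed it.

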